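Fetch the dipper from the green-tab compartment and hang it up

TASK

Of the four closed compartments in the seasoning row, slide open only the one whose lid has the green tab, take out the little steel dipper and hang it by its hook on the bar of the dark steel rail, letting it go gently so that it stays hanging still. Keep the other three lids shut and leave everything else on the ledge where it stands; the green-tab lid may stay open.

Things in the scene. Friction and masses are not known exactly. Their poses are not given: they have to be found in the camera images.
- lid_green (a joint): Sliding lid of the compartment with the green tab: 0 shut, grows as it slides towards the row's +x (away from the robot), 0.10 m fully open. It resists with about 1.5 N and stays where left; it cannot lift.
- tab_green (a point): Centre of the upright green tab on that lid, moving with it: 6 mm thick along the lid's travel, 26 mm wide, 16 mm tall (lid top 8 mm below this point). Its x axis is the lid's opening direction. It stands 40 mm nearer the robot than the lid's middle; a flat patch of the same colour lies on the lid behind it.
- lid_red (a joint): Sliding lid of the compartment with the red tab: 0 shut, grows as it slides towards the row's +x (away from the robot), 0.10 m fully open. It resists with about 1.5 N and stays where left; it cannot lift.
- tab_red (a point): Centre of the upright red tab on that lid, moving with it: 6 mm thick along the lid's travel, 26 mm wide, 16 mm tall (lid top 8 mm below this point). Its x axis is the lid's opening direction. It stands 40 mm nearer the robot than the lid's middle; a flat patch of the same colour lies on the lid behind it.
- lid_yellow (a joint): Sliding lid of the compartment with the yellow tab: 0 shut, grows as it slides towards the row's +x (away from the robot), 0.10 m fully open. It resists with about 1.5 N and stays where left; it cannot lift.
- tab_yellow (a point): Centre of the upright yellow tab on that lid, moving with it: 6 mm thick along the lid's travel, 26 mm wide, 16 mm tall (lid top 8 mm below this point). Its x axis is the lid's opening direction. It stands 40 mm nearer the robot than the lid's middle; a flat patch of the same colour lies on the lid behind it.
- lid_blue (a joint): Sliding lid of the compartment with the blue tab: 0 shut, grows as it slides towards the row's +x (away from the robot), 0.10 m fully open. It resists with about 1.5 N and stays where left; it cannot lift.
- tab_blue (a point): Centre of the upright blue tab on that lid, moving with it: 6 mm thick along the lid's travel, 26 mm wide, 16 mm tall (lid top 8 mm below this point). Its x axis is the lid's opening direction. It stands 40 mm nearer the robot than the lid's middle; a flat patch of the same colour lies on the lid behind it.
- green_floor (a point): Centre of the inner floor of the white compartment with the green tab; x = lid opening direction, z up. Inside 104 x 65 mm, 128 mm deep to the lid; outside 110 x 71 mm. Lids 110 x 69 x 5 mm, tops 133 mm above this point. The four compartments stand side by side at 72 mm pitch along y on a steel base, fixed to the ledge, in any colour order.
- dipper: Steel dipper, 80 g, 122 mm tall, standing upright in the green-tab compartment, hook roughly towards the robot. Origin: underside, at the foot of its upright strap (4 mm thick in x, 12 mm wide in y), z up. The cup (30 mm across, 26 mm high) is on its +x side, centre 16 mm from the strap; the hook on its -x side. Let go on the bar, it swings over to lean about 15 degrees, the cup going under the bar.
- dipper_grip (a point): Centre of the dipper's black grip: 14 mm (x) by 16 mm (y) by 28 mm tall, directly above the origin at 108 mm (grip spans 94 to 122 mm). Axes as the dipper's.
- dipper_hook (a point): Middle of the hook, where the bar's centre comes when hung upright: 11.5 mm to -x of the dipper's origin, 71 mm up (37 mm below the grip centre). A 5 mm wire slopes from the strap (86 mm up) down to 71 mm up at 23 mm out, then straight down to 55 mm up; it opens downwards, 18 mm gap between strap and wire for the 8 mm bar. Axes as the dipper's.
- rail_mid (a point): Middle of the dark steel rail's horizontal bar, on its centre line, 140 mm above the ledge: 8 mm round, 200 mm long along this point's y axis, on a post at each end, free between them; fixed.
- pestle: Marble pestle lying down, 125 mm long along its y, 38 mm thick; origin under its middle; loose bystander.
- green_cup: Green ceramic cup, 76 mm across, 80 mm tall; origin centre of underside; loose bystander.

How it is judged (in metres and radians):
On the way, in this order (a step that is already met when the one before it is completed fails the run):
1. the green-tab lid is slid open by at least 60 mm, the dipper still inside (value of joint lid_green above 0.06 m and z of dipper in the frame of green_floor below 0.05 m), for 0.2 s.
2. the dipper is lifted clear out of the compartment (its foot over 130 mm above the compartment's floor) (z of dipper in the frame of green_floor above 0.13 m), for 0.1 s.
At the end, for the whole second after the job is handed in: The dipper hangs by its hook on the rail between the posts (hook middle within 14 mm of the bar across and in height, 98 mm of its middle along it), leaning under 50 degrees, at rest (under 20 mm/s, 0.3 rad/s); red, yellow and blue lids open less than 10 mm (x of dipper_hook in the frame of rail_mid between -0.014 and 0.014 m and z of dipper_hook in the frame of rail_mid between -0.014 and 0.014 m and y of dipper_hook in the frame of rail_mid between -0.098 and 0.098 m and linear speed of dipper below 0.02 m/s and angular speed of dipper below 0.3 rad/s and angle between dipper's own z axis and vertical below 0.9 rad and value of joint each of lid_red, lid_yellow, lid_blue below 0.01 m); the robot touches nothing.
It fails at once if the red-, yellow- or blue-tab lid is slid open by more than 10 mm (value of joint any of lid_red, lid_yellow, lid_blue above 0.01 m).
It fails at once if the dipper is dropped: its grip falls below 60 mm above the ledge (height (world z) of dipper_grip below 0.06 m).
It fails at once if the pestle or the green cup is moved by more than 30 mm (distance of any of pestle, green_cup from where it was at the start of the episode above 0.03 m).
It also fails if it takes over 67 s, if anything falls off the work surface, if the arm or the gripper's body presses on something with over 40 N, if the wrist force passes 120 N, or if a joint passes its speed limit or range.

ROBOT

A 6-joint arm with a two-finger parallel gripper is mounted at the origin on the work surface. World frame = base frame: x ahead of the robot, y to its left, z up, the work surface at z = 0. Lengths are in mm, angles in degrees, forces in N, time in s.
With the tool pointing down it reaches from about 300 to 950 mm from the base axis. Payload 3.1 kg.
Tool frame: the origin (TCP) lies on the centre line of the jaws, within the pads' length; the fingertips stand 8 mm ahead of it and the grasp point (between the pads) lies 11 mm behind it; z points along the fingers, y is the line along which they close (so a half turn about z gives the same grasp; the last joint's range is limited). The gripper opens to 85 mm and grips with 20 to 120 N. Pads are 22 mm wide; open, the fingers measure 114 mm over their backs; the gripper's body (76 mm by 85 mm) begins 54 mm behind the grasp point. The pads swing forward as they close: fully open they stand 13 mm farther back than shut.
Start: joints at [73.184, 17.653, 93.61, -0, 68.738, -3.994], TCP at [138.736, 609.413, 239.272] pointing down, gripper open.
Joint ranges: [-175.34, 175.34], [-45.06, 112.39], [2.9, 150.54], [-68.45, 248.45], [3.09, 151.38], [-168.51, 168.51]. Speed limits (degrees/s): [159.86, 159.86, 180, 180, 180, 180].

INTERFACE

Orientations are given as a 3x3 rotation matrix whose columns are the frame's x, y, z axes.
In Python, from plant import robot gives the robot as it stands. The module is installed in compiled form; this text tells all that it offers.
- The arm moves only by the shell command python3 -m crank 'ROWS' [OPENING]. ROWS is JSON, a list of rows, each a list of 2 entries, a list of its own where there are three numbers: the shift along the world's x, y, z as a fraction of full scale, then the turn about the world's z as a fraction of full scale. A call has exactly 10 rows; each row shifts and turns the commanded pose from where the row before left it; what a row does not reach is not made up. Full scale, the value 1, is 0.05 m for a shift and 0.1 rad for a turn. A row lasts 1/10 s, in which the tool goes at most 50 mm and 8.59 degrees, less where a joint would pass 70% of its speed; a pose out of reach is approached as far as the arm can. A call with a number of a shift or a turn outside -1 to 1 is refused whole. A call with a gripper value outside its range is refused whole. OPENING is the finger opening in mm, from 0 to 85.4, set as the call begins (- or left out, the last holds). The fingers move at their own pace and stop on an object; the grip force is fixed at half the most. Time passes only in rows, so rows that do not move let the fingers close, or fill a call up. It gives the time, the measured TCP pose, the force, the opening and the grip force at its end, in the units of the state.
- robot.state(): the state, without advancing time (a new reading comes with each control period).
- robot.snapshot(name): name is "scene" or "side" or "wrist"; returns a dict with "image" (384x512x3 uint8, red, green, blue), "range_z" (384x512 float32, mm along the optical axis (not along the pixel's ray), 0 where there is no reading), "vertical_fov" (degrees; the focal length in pixels is half the picture's height over the tangent of half this angle, whatever the lens; pixels are square), "cx", "cy" (the principal point, pixels), "D" ([k1, k2, p1, p2, k3] as OpenCV has them; the pictures are not rectified), "R" (3x3) and "t" (3): a world point X has camera coordinates R X + t; the wrist camera has in their place "hand_eye" (4x4, takes a point from camera to tool coordinates, whose origin is the TCP and whose axes are the flange's). Camera axes: x right, y down, z forward; pixel columns grow to the right and rows downward; lengths in mm; the calibration is good to about 2 mm. A picture is of the moment at which its call begins: read the wrist's pose just before it.
- robot.close_job(): hands the job in; it is judged then, once.
Trained networks look in a picture, given as the dict that the camera call returned (one of the last four; its "shot" number tells which), for a name from the list of things; names that differ only in an ending like _2 or _b are one class to them, and where a whole thing is asked for, a point or a joint stands for the part that bears it (a point fixed in the world has none). Each returns a list of dicts, best first, with "p" (0 to 1); they miss things now and then, are a little off and sometimes report something else, mostly with a low value. They report only what shows in the picture. A call takes as long as a camera call.
- robot.find_in(picture, thing): "location" ([x, y, z] in mm, in world coordinates, good to about 4 mm: the middle of the surface that is visible of it).
- robot.silhouettes(picture, thing): "region" (384x512 bool, what is visible of it).
The state is a dict: "time_s": time; "q": joint angles; "joint_vel": joint speeds; "joint_torque": joint torques, N m; "eef_pos": TCP position; "eef_rot": TCP orientation; "force": force on the tool from outside, world axes, zero at the start; "moment": the same for the moment, N m; "grip_width": opening from 0.0 (shut) to 1.0 (fully open); "gripper_force": force on a finger pad.
Only numpy, scipy, OpenCV 4.12 (cv2) and the standard library are available. Lean on these libraries where they do the work, as an engineer would, in place of code of your own. Each camera call takes 0.05 s, during which the arm holds its last target. There are 200 camera calls.

## Working session

There is one attempt and no reset: what is moved stays moved. The work goes in short steps, Python scripts to look and compute and a shell command to move; the robot and the scene stay as the last step left them, time stands still between calls to the robot, and variables do not carry over. Pictures are saved under pics/ and viewed, at most 10 in all, crops included, and the job is handed in when it is done.

```bash
mkdir -p pics
cat > h.py <<'E'
import numpy as np, cv2
from plant import robot
def K(s):
    f=192/np.tan(np.radians(s["vertical_fov"]/2)); return np.array([[f,0,s["cx"]],[0,f,s["cy"]],[0,0,1.]])
def pose(s,st):
    "camera->world R,t"
    if "R" in s:
        R=np.array(s["R"]);t=np.array(s["t"]).ravel(); return R.T,-R.T@t
    H=np.array(s["hand_eye"]);Rw=np.array(st["eef_rot"]).reshape(3,3);p=np.array(st["eef_pos"])
    return Rw@H[:3,:3],Rw@H[:3,3]+p
def snap(n):
    st=robot.state(); s=robot.snapshot(n); s["_p"]=pose(s,st); return s
def cloud(s):
    "world xyz for each pixel"
    h,w=s["range_z"].shape;u,v=np.meshgrid(np.arange(w),np.arange(h))
    n=cv2.undistortPoints(np.stack([u,v],-1).reshape(-1,1,2).astype(float),K(s),np.array(s["D"],float)).reshape(h,w,2)
    P=np.dstack([n,np.ones((h,w))])*s["range_z"][...,None]
    R,t=s["_p"]; W=P@R.T+t; W[s["range_z"]<=0]=np.nan; return W
def proj(s,X):
    R,t=s["_p"]; return cv2.projectPoints(((np.atleast_2d(X)-t)@R).astype(float),np.zeros(3),np.zeros(3),K(s),np.array(s["D"],float))[0].reshape(-1,2)
def save(s,n): cv2.imwrite("pics/"+n,s["image"][...,::-1])
E
python3 - <<'E'
from h import *
np.set_printoptions(precision=1,suppress=True)
for c in ["scene","side","wrist"]:
    s=snap(c); save(s,c+"0.png"); W=cloud(s)
    print(c,"cam at",s["_p"][1])
    for n in ["tab_green","tab_red","tab_yellow","tab_blue","rail_mid","pestle","green_cup","dipper"]:
        f=robot.find_in(s,n); 
        print(n,[(np.array(a["location"]),round(a["p"],2)) for a in f[:2]])
im=[cv2.imread(f"pics/{c}0.png") for c in ["scene","side"]]
E
```

```text
scene cam at [1297.7 -147.   977.6]
tab_green [(array([589.7, 154.6, 138.1]), 0.96)]
tab_red [(array([569.3, 299.3, 138.2]), 0.91)]
tab_yellow [(array([599.4,  87.6, 140.3]), 0.79)]
tab_blue []
rail_mid [(array([ 542.4, -317.3,    8.8]), 0.58)]
pestle [(array([ 677.4, -141.2,   31.5]), 0.79)]
green_cup [(array([ 636.7, -328.4,   50.8]), 0.97)]
dipper []
side cam at [ 516.8 -854.6  657.9]
tab_green [(array([587.7, 151.7, 141.9]), 0.81)]
tab_red [(array([559.9, 294.1, 138.4]), 0.65)]
tab_yellow [(array([599.8,  79.7, 136. ]), 0.96)]
tab_blue [(array([574.3, 226.2, 142.5]), 0.75)]
rail_mid [(array([ 546.4, -373.7,    9.9]), 0.75), (array([562.2, 151.8, 140.8]), 0.19)]
pestle [(array([ 669.3, -164.5,   33. ]), 0.82)]
green_cup [(array([ 647.9, -328.3,   55.7]), 0.89)]
dipper []
wrist cam at [ 64.1 626.2 373.1]
tab_green []
tab_red []
tab_yellow []
tab_blue []
rail_mid []
pestle []
green_cup []
dipper []
```

View pics/scene0.png

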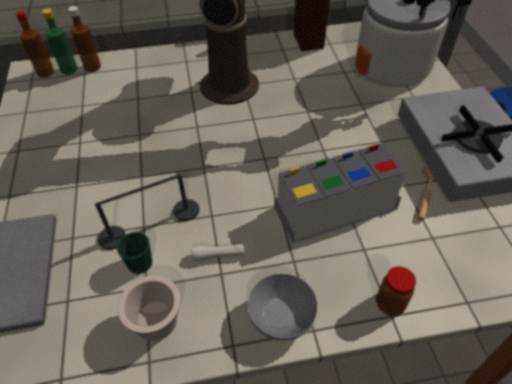

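View pics/side0.png

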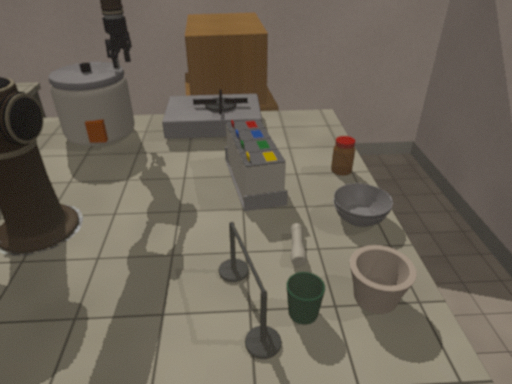

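The scene view shows the row with yellow, green, blue and red patches at (304,190), (333,182), (359,174) and (386,167). The bar runs from (99,205) to (181,178). In the side view, the bar runs from (231,226) to (264,294), with the green cup beside it at (305,298).

Run:
```python
from h import *
np.set_printoptions(precision=1,suppress=True)
S={c:snap(c) for c in ["scene","side"]}
hue={"red":0,"yellow":28,"green":65,"blue":112}
for c,s in S.items():
    W=cloud(s); hsv=cv2.cvtColor(s["image"],cv2.COLOR_RGB2HSV).astype(int)
    box=(W[...,2]>120)&(W[...,2]<165)&(W[...,0]>500)&(W[...,0]<730)&(W[...,1]>30)&(W[...,1]<350)
    print(c)
    top=box&(hsv[...,1]<70); print(" lid top z",np.nanpercentile(W[top][:,2],[10,50,90]))
    for k,h in hue.items():
        d=np.abs(hsv[...,0]-h);d=np.minimum(d,180-d)
        m=(box&(d<12)&(hsv[...,1]>120)).astype(np.uint8)
        n,l,st,ce=cv2.connectedComponentsWithStats(m,connectivity=8)
        for i in range(1,n):
            if st[i,4]>4: print(" ",k,st[i,4],ce[i],np.nanmedian(W[l==i],0))
    b=(W[...,2]>128)&(W[...,2]<152)&(W[...,1]<-180)&(W[...,1]>-480)&(W[...,0]>400)&(W[...,0]<700)&(hsv[...,2]<110)
    P=W[b]; print(" bar",len(P))
    if len(P)>10:
        l=cv2.fitLine(P.astype(np.float32),cv2.DIST_HUBER,0,.01,.01).ravel(); t=(P-l[3:])@l[:3]
        print(l,np.percentile(t,[0,2,98,100])); print(l[3:]+l[:3]*np.percentile(t,[2,50,98])[:,None])
# triangulate bar ends
a={"scene":[[99,205],[181,178]],"side":[[264,294],[231,226]]}
Ps=[];ns=[]
for c,s in S.items():
    R,t=s["_p"];Ps.append(np.c_[R.T,-R.T@t]);ns.append(cv2.undistortPoints(np.array(a[c],float).reshape(-1,1,2),K(s),np.array(s["D"],float)).reshape(-1,2).T)
X=cv2.triangulatePoints(*Ps,*ns);print("tri ends",(X[:3]/X[3]).T)
# crops
u=S["scene"]["image"][140:240,70:420]; v=S["side"]["image"][100:360,200:330]
cv2.imwrite("pics/c1.png",cv2.resize(u,None,fx=2.2,fy=2.2,interpolation=cv2.INTER_CUBIC)[...,::-1])
cv2.imwrite("pics/c2.png",cv2.resize(v,None,fx=2.2,fy=2.2,interpolation=cv2.INTER_CUBIC)[...,::-1])
print(robot.state()["eef_rot"],[robot.state()["time_s"]])
```

```text
scene
 lid top z [130.7 140.3 142.7]
  red 43 [373.2 147.2] [525.4 289.7 152.9]
  red 188 [385.1 165.8] [581.7 301.7 141.2]
  yellow 53 [294.1 170.3] [561.2  78.8 152.9]
  yellow 224 [304.2 190.1] [618.1  89.8 141.3]
  green 26 [321.5 162.5] [548.4 151.1 152.3]
  green 165 [331.8 181.8] [606.2 160.2 141.6]
  blue 34 [347.6 154.9] [536.4 220.1 151.9]
  blue 192 [358.9 173.7] [594.  231.3 141. ]
 bar 345
[  -0.3    1.     0.   539.2 -294.   143.4] [-103.5 -101.2  104.4  107.9]
[[ 565.5 -391.7  143. ]
 [ 540.2 -297.7  143.3]
 [ 512.2 -193.2  143.8]]
side
 lid top z [128.  139.5 141.2]
  red 11 [232.1 122.7] [519.6 287.5 155. ]
  red 62 [251.1 123.8] [579.1 307.  140.6]
  yellow 108 [269.2 156. ] [616.2  94.3 140.5]
  yellow 25 [247.6 155.7] [557.6  74.5 153.8]
  green 48 [262.5 144.2] [603.6 165.  140.1]
  blue 7 [236.6 131.9] [532.7 220.5 155.4]
  blue 57 [256.7 133.5] [592.4 236.7 140.5]
 bar 367
[  -0.3    1.     0.   538.  -305.7  142.9] [-92.5 -90.  113.1 117.8]
[[ 561.3 -392.6  142.5]
 [ 541.1 -317.3  142.9]
 [ 508.8 -196.4  143.5]]
tri ends [[ 561.8 -386.1  135.1]
 [ 509.2 -191.7  130.2]]
[[-1.   0.2 -0. ]
 [ 0.2  1.   0. ]
 [ 0.   0.  -1. ]] [1.45]
```

Lid tops are at about z 140, so the floor is near z 7. The row is yawed about 9.8°, and the green tab is near (547,148,148). The bar is yawed about 15° with its middle near (537,-293,140), which matches the given 140 mm. I'll move above the near side of the green tab, fingers shut and aligned to the row.

```bash
python3 -m crank '[[[0.38,-0.466,0],0.197],[[0.38,-0.466,0],0.197],[[0.38,-0.466,0],0.197],[[0.38,-0.466,0],0.197],[[0.38,-0.466,0],0.197],[[0.38,-0.466,0],0.197],[[0.38,-0.466,0],0.197],[[0.38,-0.466,0],0.197],[[0.38,-0.466,0],0.197],[[0.38,-0.466,0],0.197]]' 0 && python3 -m crank '[[[0.38,-0.466,0],0.197],[[0.38,-0.466,0],0.197],[[0.38,-0.466,0],0.197],[[0.38,-0.466,0],0.197],[[0.38,-0.466,0],0.197],[[0.38,-0.466,0],0.197],[[0.38,-0.466,0],0.197],[[0.38,-0.466,0],0.197],[[0.3,-0.466,0],0.197],[[0.2,-0.4,0],0.197]]'
cat > tabs.py <<'E'
from h import *
np.set_printoptions(precision=1,suppress=True)
s=snap("wrist"); save(s,"w1.png"); W=cloud(s); hsv=cv2.cvtColor(s["image"],cv2.COLOR_RGB2HSV).astype(int)
for k,h in {"red":0,"yellow":28,"green":65,"blue":112}.items():
    d=np.abs(hsv[...,0]-h);d=np.minimum(d,180-d)
    m=((W[...,2]>130)&(W[...,2]<165)&(d<12)&(hsv[...,1]>110)).astype(np.uint8)
    n,l,st,ce=cv2.connectedComponentsWithStats(m,connectivity=8)
    for i in range(1,n):
        if st[i,4]>30:
            for nm,mm in [("hi",(l==i)&(W[...,2]>152)),("lo",(l==i)&(W[...,2]<145))]:
                if mm.sum()>20: print(k,nm,mm.sum(),ce[i],np.nanmedian(W[mm],0),cv2.minAreaRect(W[mm][:,:2].astype(np.float32)))
print("lid z",np.nanpercentile(W[(W[...,2]>125)&(W[...,2]<148)][:,2],[25,50,75]))
st=robot.state();R=np.array(st["eef_rot"]).reshape(3,3)
print(st["eef_pos"],"tool y yaw",np.degrees(np.arctan2(R[1,1],R[0,1])),st["grip_width"])
E
python3 tabs.py
```

```text
time_s: 2.45
eef_pos: [329.4, 375.5, 239.5]
eef_rot: [[-1.0, 0.026, 0.0], [0.026, 1.0, 0.0], [-0.0, 0.0, -1.0]]
force: [0.3, 0.3, 0.5]
grip_width: -0.001
gripper_force: 0.0
time_s: 3.45
eef_pos: [506.9, 145.4, 239.5]
eef_rot: [[-0.986, -0.169, 0.001], [-0.169, 0.986, -0.0], [-0.001, -0.0, -1.0]]
force: [0.4, 0.1, 0.2]
grip_width: -0.002
gripper_force: 0.0
red hi 213 [416.6 236.5] [520.6 291.9 154.8] ((520.6817626953125, 293.0081481933594), (6.289199352264404, 25.943857192993164), 9.548919677734375)
red lo 48 [416.6 236.5] [519.9 286.8 143.7] ((518.940185546875, 290.9473876953125), (4.090982437133789, 23.951845169067383), 21.491241455078125)
red lo 1221 [402.  286.6] [579.4 304.5 139.7] ((580.8843383789062, 303.17449951171875), (31.70383071899414, 51.24733352661133), 9.964770317077637)
yellow hi 219 [171.5 237.1] [557.1  80.9 154.9] ((557.3574829101562, 80.79759216308594), (6.017967700958252, 26.151958465576172), 10.556560516357422)
yellow lo 55 [171.5 237.1] [555.2  81.1 143. ] ((555.336669921875, 80.95577239990234), (2.7254955768585205, 24.638904571533203), 5.756404399871826)
yellow lo 42 [156.9 277.7] [608.2  67.  139.9] ((607.25927734375, 67.92906951904297), (5.6933183670043945, 12.910894393920898), 44.033695220947266)
blue hi 217 [336.4 237.4] [532.9 221.4 154.8] ((533.2994995117188, 221.6903076171875), (6.29498291015625, 25.14183807373047), 7.884478569030762)
blue lo 34 [336.4 237.4] [530.6 223.9 143.7] ((531.05029296875, 220.7069549560547), (1.082977056503296, 23.386924743652344), 10.079813003540039)
blue lo 33 [351.2 277.3] [577.  251.8 139.5] ((575.75732421875, 250.07205200195312), (10.131351470947266, 4.911839962005615), 69.50083923339844)
lid z [138.6 139.2 139.6]
[508.1 142.9 239.5] tool y yaw 99.72306834666568 -0.003484062801535174
```

View pics/w1.png

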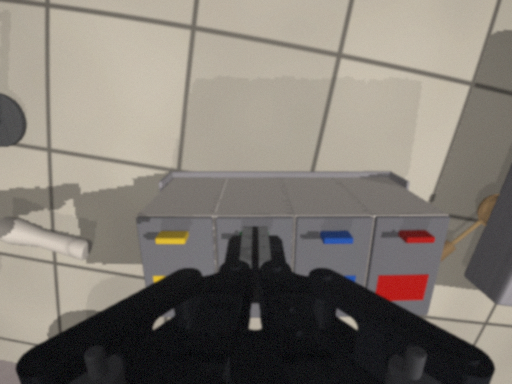

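The wrist view has +x downwards and shows the yellow, blue and red tabs at (171,237), (336,237) and (416,236). The fingers hide the green one. The green tab is midway between yellow and blue, at (545.3,151.2), and the row yaw is 9.8°. I'll descend in front of it and push 119 mm along the row's x.

```bash
python3 -m crank '[[[0,0.004,-0.22],0],[[0,0.004,-0.22],0],[[0,0.004,-0.22],0],[[0,0.004,-0.22],0],[[0,0.004,-0.22],0],[[0,0.004,-0.22],0],[[0,0.004,-0.22],0],[[0,0.004,-0.21],0],[[0,0.004,0],0],[[0,0,0],0]]' 0 && python3 -m crank '[[[0.117,0.02,0],0],[[0.117,0.02,0],0],[[0.117,0.02,0],0],[[0.117,0.02,0],0],[[0.117,0.02,0],0],[[0.117,0.02,0],0],[[0.117,0.02,0],0],[[0.117,0.02,0],0],[[0.117,0.02,0],0],[[0.117,0.02,0],0]]' && python3 -m crank '[[[0.117,0.02,0],0],[[0.117,0.02,0],0],[[0.117,0.02,0],0],[[0.117,0.02,0],0],[[0.117,0.02,0],0],[[0.117,0.02,0],0],[[0.117,0.02,0],0],[[0.117,0.02,0],0],[[0.117,0.02,0],0],[[0.117,0.02,0],0]]'
```

```text
time_s: 4.5
eef_pos: [505.7, 148.5, 151.5]
eef_rot: [[-0.986, -0.169, -0.0], [-0.169, 0.986, -0.0], [0.0, -0.0, -1.0]]
force: [0.1, 0.6, 0.2]
grip_width: 0.005
gripper_force: 0.0
time_s: 5.5
eef_pos: [564.6, 158.6, 151.7]
eef_rot: [[-0.986, -0.169, -0.0], [-0.169, 0.986, 0.0], [0.0, 0.0, -1.0]]
force: [-2.5, -0.2, 0.7]
grip_width: 0.003
gripper_force: 0.9
time_s: 6.5
eef_pos: [623.2, 168.7, 151.7]
eef_rot: [[-0.986, -0.169, -0.0], [-0.169, 0.986, 0.0], [0.0, 0.0, -1.0]]
force: [-2.4, 1.2, 0.9]
grip_width: -0.0
gripper_force: 0.9
```

```bash
python3 -m crank '[[[-0.15,-0.025,0],0],[[-0.05,-0.01,0.1],0],[[0,0,0.3],0],[[0,0,0.4],0],[[0,0,0.4],0],[[0,0,0.4],0],[[0,0,0.4],0],[[0,0,0.2],0],[[0,0,0],0],[[0,0,0],0]]' 0
cat > dip.py <<'E'
from h import *
import sys
np.set_printoptions(precision=1,suppress=True)
s=snap("wrist"); save(s,sys.argv[1]); W=cloud(s); hsv=cv2.cvtColor(s["image"],cv2.COLOR_RGB2HSV).astype(int)
rx=np.array([.9854,.170]);o=np.array([584.7,158.])
d=W[...,:2]-o; a=d@rx; b=d@np.array([-.17,.9854])
ins=(abs(a)<52)&(abs(b)<31)
for n in ["dipper","dipper_grip","tab_green"]: print(n,[(np.array(f["location"]),round(f["p"],2)) for f in robot.find_in(s,n)[:2]])
g=ins&(W[...,2]>85)&(W[...,2]<132)
def rep(n,m):
    n_,l,st,ce=cv2.connectedComponentsWithStats(m.astype(np.uint8))
    for i in range(1,n_):
        if st[i,4]>25:
            mm=l==i;print(n,st[i,4],ce[i],np.nanmedian(W[mm],0),"row xy",np.median(a[mm]),np.median(b[mm]),"z",np.percentile(W[mm][:,2],[5,95]),cv2.minAreaRect(W[mm][:,:2].astype(np.float32)),"V",np.median(hsv[mm][:,2]))
rep("grip?",g); rep("griptop",ins&(W[...,2]>124)&(W[...,2]<133)); rep("hook",ins&(W[...,2]>55)&(W[...,2]<98)); rep("cup",ins&(W[...,2]>20)&(W[...,2]<50))
t=(W[...,2]>149)&(W[...,2]<162)&(abs(hsv[...,0]-65)<12)&(hsv[...,1]>110); rep("tab",t)
st=robot.state();print(st["eef_pos"])
E
python3 dip.py w2.png
```

```text
time_s: 7.5
eef_pos: [612.5, 166.6, 261.8]
eef_rot: [[-0.986, -0.169, 0.0], [-0.169, 0.986, -0.0], [-0.0, -0.0, -1.0]]
force: [0.6, 0.6, 0.2]
grip_width: -0.001
gripper_force: 0.0
dipper [(array([584.2, 162.5, 111.7]), 0.91)]
dipper_grip [(array([580.7, 156.2, 114. ]), 0.56)]
tab_green [(array([643. , 162.6, 143.1]), 0.85)]
grip? 327 [253.  144.7] [578.9 158.8 127.2] row xy -5.420881738889469 1.9990470932010007 z [ 87.1 128.9] ((577.6117553710938, 158.30322265625), (23.044933319091797, 15.950037002563477), 20.636524200439453) V 53.0
griptop 237 [253.2 148. ] [581.6 159.9 127.7] row xy -2.848380378913152 2.2288726065209996 z [125.6 129. ] ((581.900146484375, 159.9091796875), (13.790040016174316, 15.925477981567383), 20.116703033447266) V 52.0
hook 29 [235.  95.] [537.2 133.   85.4] row xy -51.07815744077328 -16.588421745816095 z [83.4 87.4] ((537.1603393554688, 133.0833740234375), (0.03945541009306908, 28.800445556640625), 9.659409523010254) V 144.0
hook 30 [265.5  95. ] [531.8 164.3  81.5] row xy -51.06283567874301 15.214776562357512 z [79.  84.3] ((531.76806640625, 164.4479217529297), (0.040970802307128906, 30.65096664428711), 9.854534149169922) V 146.0
hook 94 [250.8 128.3] [568.3 154.8  84.6] row xy -16.690628715594094 -0.1601278055240038 z [71.7 90. ] ((569.8609008789062, 155.71987915039062), (23.030696868896484, 7.0125603675842285), 11.735965728759766) V 104.0
cup 109 [260.8 151.5] [603.  173.9  31.5] row xy 21.1035320516907 13.159522031969214 z [23.3 33.4] ((598.3256225585938, 171.4088592529297), (16.668758392333984, 29.221315383911133), 75.38002014160156) V 95.0
tab 163 [251.  213.3] [636.  167.5 155. ] row xy 51.90333811214418 0.40504981720026195 z [152.5 156.2] ((636.2035522460938, 167.3025665283203), (5.583680152893066, 23.588804244995117), 9.908015251159668) V 125.0
[611.9 166.6 260.2]
```

View pics/w2.png

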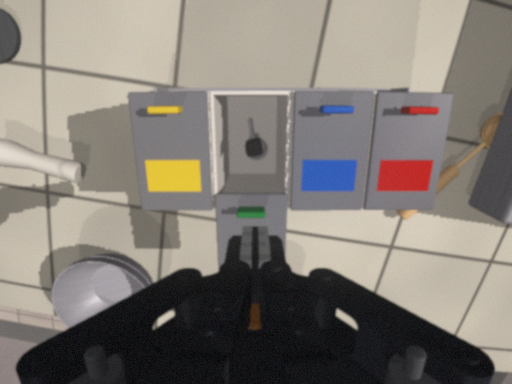

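The wrist view shows the green compartment open, with the dipper's grip at (253,147) and its hook pointing up-image to (251,125). The grip centre is (581.9,159.9), its top at 128.3 and its yaw about 20°. I'll grip across dipper x, where there is more room, and take a second look after turning.

```bash
python3 -m crank '[[[-0.06,-0.0134,0],-0.87],[[-0.06,-0.0134,0],-0.87],[[-0.06,-0.0134,0],-0.87],[[-0.06,-0.0134,0],-0.87],[[-0.06,-0.0134,0],-0.87],[[-0.06,-0.0134,0],-0.87],[[-0.06,-0.0134,0],-0.87],[[-0.06,-0.0134,0],-0.87],[[-0.06,-0.0134,0],-0.87],[[-0.06,-0.0134,0],-0.87]]' 34 && python3 -m crank '[[[0,0,0],-0.87],[[0,0,0],-0.87],[[0,0,0],-0.87],[[0,0,0],-0.87],[[0,0,0],-0.87],[[0,0,0],-0.87],[[0,0,0],0],[[0,0,0],0],[[0,0,0],0],[[0,0,0],0]]' && python3 dip.py w3.png
```

```text
time_s: 8.7
eef_pos: [582.1, 159.9, 260.7]
eef_rot: [[-0.763, 0.647, -0.002], [0.647, 0.763, -0.0], [0.001, -0.001, -1.0]]
force: [0.5, -0.2, 0.2]
grip_width: 0.401
gripper_force: 0.0
time_s: 9.7
eef_pos: [582.7, 160.0, 261.6]
eef_rot: [[-0.343, 0.939, -0.0], [0.939, 0.343, -0.0], [0.0, -0.0, -1.0]]
force: [-0.1, 0.3, 0.2]
grip_width: 0.397
gripper_force: 0.0
dipper [(array([585.4, 162.2,  67.8]), 0.95)]
dipper_grip [(array([588.2, 159.8,  68.7]), 0.67)]
tab_green [(array([677.5, 174.4, 146.2]), 0.71)]
grip? 318 [207.1 169.1] [533.6 149.5 111.5] row xy -51.752946050188186 0.35050204985410793 z [ 88.  130.4] ((533.7532958984375, 148.84376525878906), (0.3761899769306183, 61.1397819519043), 9.807340621948242) V 99.0
grip? 314 [254.4 175.1] [580.5 162.7 127. ] row xy -3.375366279868885 5.075300568815672 z [ 87.3 128.7] ((577.5118408203125, 159.47372436523438), (22.54739761352539, 15.862570762634277), 18.776905059814453) V 48.0
griptop 74 [204.5 171.6] [533.3 151.7 128.1] row xy -51.750899332457095 2.5710930287864042 z [124.3 132.4] ((533.6582641601562, 149.42694091796875), (0.32842803001
[... 637 characters left out ...]
76465, 4.794855117797852), 20.606733322143555) V 90.5
cup 85 [215.7 160. ] [534.6 143.1  36.8] row xy -51.81314068573489 -6.19032142420943 z [22.7 49. ] ((534.6550903320312, 143.2418975830078), (0.29683351516723633, 47.90391159057617), 9.745692253112793) V 88.0
cup 166 [266.6 161.6] [600.1 160.9  31.1] row xy 14.545190001411603 0.057244459494250305 z [21.  34.6] ((595.3233642578125, 163.4452362060547), (31.98685073852539, 23.003267288208008), 12.315288543701172) V 78.0
tab 163 [315.4 199.4] [636.2 168.6 154.7] row xy 52.47007551705182 1.401825500282695 z [152.4 156. ] ((636.64404296875, 167.7964324951172), (5.330663204193115, 25.00417137145996), 10.85130786895752) V 113.0
[582.7 160.1 261.8]
```

Both views agree: grip at (582,160.4), yaw 20°, top at 128.5. Descending.

```bash
python3 -m crank '[[[0,0,-0.24],0],[[0,0,-0.24],0],[[0,0,-0.24],0],[[0,0,-0.24],0],[[0,0,-0.24],0],[[0,0,-0.24],0],[[0,0,-0.24],0],[[0,0,-0.24],0],[[0,0,-0.24],0],[[0,0,-0.1],0]]' && python3 -m crank '[[[0,0,-0.1],0],[[-0.014,0,-0.1],0],[[0,0,-0.1],0],[[0,0,-0.1],0],[[0,0,-0.1],0],[[0,0,-0.1],0],[[0,0,-0.1],0],[[0,0,0],0],[[0,0,0],0],[[0,0,0],0]]'
```

```text
time_s: 10.9
eef_pos: [581.8, 159.9, 146.9]
eef_rot: [[-0.342, 0.94, -0.002], [0.94, 0.342, -0.0], [0.0, -0.002, -1.0]]
force: [-0.6, 0.3, -0.3]
grip_width: 0.396
gripper_force: 0.0
time_s: 11.9
eef_pos: [582.3, 160.1, 114.0]
eef_rot: [[-0.342, 0.94, 0.0], [0.94, 0.342, 0.0], [-0.0, 0.0, -1.0]]
force: [-0.4, 0.1, -0.7]
grip_width: 0.398
gripper_force: 0.0
```

```bash
python3 -m crank '[[[0,0,-0.05],0],[[0,0,-0.05],0],[[0,0,0],0],[[0,0,0],0],[[0,0,0],0],[[0,0,0],0],[[0,0,0],0],[[0,0,0],0],[[0,0,0],0],[[0,0,0],0]]' 34 && python3 -m crank '[[[0,0,0],0],[[0,0,0],0],[[0,0,0],0],[[0,0,0],0],[[0,0,0],0],[[0,0,0],0],[[0,0,0],0],[[0,0,0],0],[[0,0,0],0],[[0,0,0],0]]' 5
```

```text
time_s: 12.9
eef_pos: [582.0, 160.1, 108.8]
eef_rot: [[-0.342, 0.94, 0.0], [0.94, 0.342, -0.0], [-0.0, 0.0, -1.0]]
force: [0.1, 0.2, 0.1]
grip_width: 0.396
gripper_force: 0.0
time_s: 13.9
eef_pos: [582.3, 160.1, 109.0]
eef_rot: [[-0.342, 0.94, 0.001], [0.94, 0.342, 0.0], [-0.0, 0.001, -1.0]]
force: [0.2, 1.1, 2.0]
grip_width: 0.15
gripper_force: 59.3
```

```bash
python3 -m crank '[[[0,0,0.1],0],[[0,0,0.2],0],[[0,0,0.3],0],[[0,0,0.3],0],[[0,0,0.3],0],[[0,0,0.3],0],[[0,0,0.3],0],[[0,0,0.3],0],[[0,0,0.3],0],[[0,0,0.3],0]]' && python3 -m crank '[[[0,0,0.3],0],[[0,0,0.3],0],[[0,0,0.3],0],[[0,0,0.3],0],[[0,0,0.2],0],[[0,0,0.1],0],[[0,0,0],0],[[0,0,0],0],[[0,0,0],0],[[0,0,0],0]]'
python3 - <<'E'
from h import *
np.set_printoptions(precision=1,suppress=True)
s=snap("side"); save(s,"s3.png"); print([(np.array(f["location"]),f["p"]) for f in robot.find_in(s,"dipper")[:2]])
s=snap("scene"); save(s,"s4.png"); print([(np.array(f["location"]),f["p"]) for f in robot.find_in(s,"dipper")[:2]])
s=snap("wrist");save(s,"w4.png"); print([(np.array(f["location"]),f["p"]) for f in robot.find_in(s,"dipper")[:2]])
a=cv2.imread("pics/s3.png")[30:230,180:330];b=cv2.imread("pics/s4.png")[60:260,250:400]
c=cv2.imread("pics/w4.png")
cv2.imwrite("pics/v4.png",np.vstack([np.hstack([cv2.resize(a,(300,400)),cv2.resize(b,(300,400))])]))
E
```

```text
time_s: 14.9
eef_pos: [582.0, 160.0, 245.0]
eef_rot: [[-0.342, 0.94, 0.0], [0.94, 0.342, -0.0], [-0.0, 0.0, -1.0]]
force: [0.3, -0.3, -0.2]
grip_width: 0.148
gripper_force: 58.9
time_s: 15.9
eef_pos: [581.6, 160.0, 317.8]
eef_rot: [[-0.342, 0.94, -0.002], [0.94, 0.342, -0.0], [0.0, -0.002, -1.0]]
force: [0.8, 0.4, -0.4]
grip_width: 0.15
gripper_force: 59.0
[(array([582.7, 152.2, 252. ]), 0.81), (array([672.6, 164.4, 139.2]), 0.68)]
[(array([586.1, 158.2, 241.9]), 0.77)]
[(array([584.1, 168.5, 292.5]), 0.95), (array([561.7, 298. , 140.1]), 0.52)]
```

View pics/v4.png

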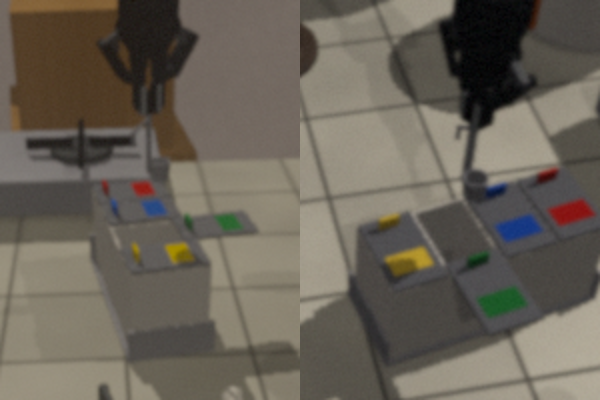

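View pics/w4.png

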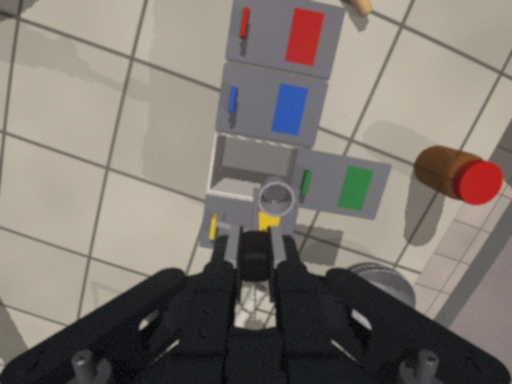

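The two outside views show the dipper hanging vertically from the jaws, clear of the row, with the other lids shut. In the wrist view the cup is at (276,197) and the hook at (224,226). Next I'll carry it near the rail and measure the bar.

```bash
python3 -m crank '[[[-0.025,-0.1,0],-0.044],[[-0.025,-0.2,0],-0.044],[[-0.025,-0.3,0],-0.044],[[-0.025,-0.4,0],-0.044],[[-0.025,-0.5,0],-0.044],[[-0.025,-0.5,0],-0.044],[[-0.025,-0.5,0],-0.044],[[-0.025,-0.5,0],-0.044],[[-0.025,-0.5,0],-0.044],[[-0.025,-0.5,0],-0.044]]' && python3 -m crank '[[[-0.025,-0.5,0],-0.044],[[-0.025,-0.5,0],-0.044],[[-0.025,-0.5,0],-0.044],[[-0.025,-0.5,0],-0.044],[[-0.025,-0.5,0],-0.044],[[-0.025,-0.5,0],-0.044],[[-0.025,-0.5,0],-0.044],[[-0.025,-0.4,0],-0.044],[[-0.025,-0.2,0],-0.044],[[-0.025,-0.1,0],-0.044]]' && python3 -m crank '[[[0,0,0],0],[[0,0,0],0],[[0,0,0],0],[[0,0,0],0],[[0,0,0],0],[[0,0,0],0],[[0,0,0],0],[[0,0,0],0],[[0,0,0],0],[[0,0,0],0]]'
cat > rail.py <<'E'
from h import *
np.set_printoptions(precision=1,suppress=True)
st=robot.state();T=np.array(st["eef_pos"]);R=np.array(st["eef_rot"]).reshape(3,3)
dx=R[:2,1]; dy=np.array([-dx[1],dx[0]]); print("TCP",T,"dipper yaw",np.degrees(np.arctan2(dx[1],dx[0])))
for c in ["wrist","scene","side"]:
    s=snap(c); W=cloud(s); V=s["image"].max(2)
    if c=="wrist": save(s,"w5.png")
    b=(W[...,2]>130)&(W[...,2]<152)&(W[...,1]<-180)&(W[...,1]>-410)&(W[...,0]>480)&(W[...,0]<600)&(V<110)
    P=W[b]
    if len(P)>20:
        l=cv2.fitLine(P.astype(np.float32),cv2.DIST_HUBER,0,.01,.01).ravel(); t=(P-l[3:])@l[:3]
        e=l[3:]+l[:3]*np.percentile(t,[2,50,98])[:,None]; k=(-290-l[4])/l[1]
        print(c,len(P),"yaw",np.degrees(np.arctan2(-l[0],l[1])),"ends",e.ravel(),"at y-290",l[3:]+k*l[:3])
    r=(W[...,:2]-T[:2]); a=r@dx; q=r@dy; z=W[...,2]-T[2]
    for n,lo,hi in [("cup rim",-84,-70),("strap/hook",-52,-20)]:
        m=(abs(a)<40)&(abs(q)<25)&(z>lo)&(z<hi)
        if m.sum()>8: print("  ",n,m.sum(),"a",np.percentile(a[m],[3,50,97]),"q",np.percentile(q[m],[3,50,97]),"z",np.percentile(z[m],[3,50,97]))
E
python3 rail.py
```

```text
time_s: 17.2
eef_pos: [568.9, -42.3, 318.9]
eef_rot: [[-0.299, 0.954, 0.0], [0.954, 0.299, -0.001], [-0.001, -0.0, -1.0]]
force: [0.8, 0.2, -0.8]
grip_width: 0.151
gripper_force: 59.0
time_s: 18.2
eef_pos: [556.2, -251.4, 318.7]
eef_rot: [[-0.256, 0.967, -0.0], [0.967, 0.256, 0.0], [0.0, -0.0, -1.0]]
force: [0.3, 0.1, -1.2]
grip_width: 0.153
gripper_force: 59.0
time_s: 19.2
eef_pos: [557.0, -249.9, 318.7]
eef_rot: [[-0.258, 0.966, -0.0], [0.966, 0.258, 0.0], [0.0, -0.0, -1.0]]
force: [-0.4, 0.2, -1.5]
grip_width: 0.151
gripper_force: 58.9
TCP [ 557.  -249.9  318.7] dipper yaw 14.953326916538536
wrist 809 yaw 14.952506 ends [ 543.6 -318.4  142.6  524.1 -245.4  142.3  509.6 -191.   142.1] at y-290 [ 536.  -290.   142.5]
   cup rim 517 a [-0.9 14.8 28.5] q [-12.6  -1.4  14.5] z [-83.4 -77.4 -75.5]
   strap/hook 331 a [-25.8 -18.1   0.4] q [-0.8  2.6  6.6] z [-48.4 -29.9 -21.1]
scene 336 yaw 15.219476 ends [ 565.9 -391.5  143.7  539.9 -295.9  143.5  512.1 -193.9  143.3] at y-290 [ 538.2 -290.   143.5]
   cup rim 110 a [ 1.1 10.5 30.9] q [-14.   -1.2  11.9] z [-83.6 -76.9 -71.4]
   strap/hook 63 a [-0.9  1.4  4.2] q [-6.3 -1.   4.9] z [-50.5 -37.  -22.3]
side 342 yaw 15.019949 ends [ 561.5 -392.9  142.6  541.1 -316.8  142.9  508.7 -196.3  143.5] at y-290 [ 533.9 -290.   143. ]
   cup rim 139 a [-3.2 13.  27.4] q [-13.8  -2.6  14.1] z [-83.5 -78.6 -73.4]
   strap/hook 107 a [-26.4  -3.8  -1. ] q [-5.8 -1.3  5.7] z [-49.7 -32.4 -20.8]
```

View pics/w5.png

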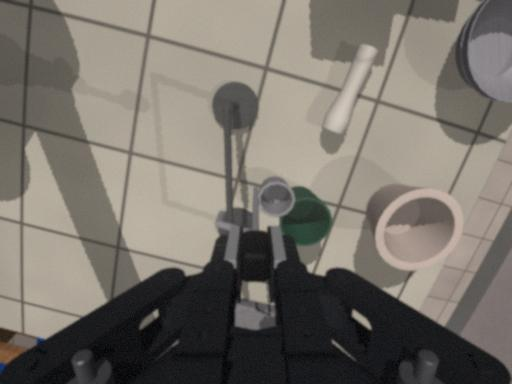

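The bar passes through (537,-290) at yaw 15°, with its top at about 143.5. The dipper's yaw is 14.95° and its hook sits as expected. In the wrist view the bar runs from (235,105) to (228,215), left of the dipper's cup at (276,197). Aligning and descending partway.

```bash
python3 -m crank '[[[-0.02,-0.05,0],0],[[-0.02,-0.1,0],0],[[-0.02,-0.1,0],0],[[-0.02,-0.1,0],0],[[-0.02,-0.1,0],0],[[-0.02,-0.1,0],0],[[-0.02,-0.1,0],0],[[-0.02,-0.07,0],0],[[-0.018,-0.02,0],0],[[0,0,0],0]]' && python3 -m crank '[[[0,0,-0.05],0],[[0,0,-0.1],0],[[0,0,-0.2],0],[[0,0,-0.2],0],[[0,0,-0.2],0],[[0,0,-0.2],0],[[0,0,-0.2],0],[[0,0,-0.1],0],[[0,0,0],0],[[0,0,0],0]]' && python3 rail.py
```

```text
time_s: 20.35
eef_pos: [548.0, -287.1, 318.7]
eef_rot: [[-0.258, 0.966, -0.0], [0.966, 0.258, 0.0], [0.0, -0.0, -1.0]]
force: [0.3, -0.1, -0.5]
grip_width: 0.151
gripper_force: 58.9
time_s: 21.35
eef_pos: [548.3, -287.1, 256.4]
eef_rot: [[-0.258, 0.966, 0.0], [0.966, 0.258, -0.0], [-0.0, 0.0, -1.0]]
force: [0.1, 0.4, -0.2]
grip_width: 0.149
gripper_force: 58.9
TCP [ 548.3 -287.1  256.4] dipper yaw 14.953500974336167
wrist 1458 yaw 15.0527935 ends [ 545.8 -327.1  142.6  524.6 -248.1  142.6  509.5 -191.8  142.5] at y-290 [ 535.9 -290.   142.6]
   cup rim 525 a [-0.3 14.6 28.4] q [-12.6  -1.1  14.4] z [-83.3 -77.4 -75.4]
   strap/hook 333 a [-25.6 -18.    0.5] q [-0.8  2.6  6.6] z [-48.8 -30.1 -20.9]
scene 282 yaw 15.180501 ends [ 565.8 -391.2  143.1  543.5 -309.1  143.3  512.1 -193.5  143.5] at y-290 [ 538.3 -290.   143.3]
   cup rim 102 a [ 0.8 11.7 30.1] q [-13.7  -1.2  12.2] z [-83.1 -76.1 -71.5]
   strap/hook 56 a [-1.   1.6  3.6] q [-6.5 -0.8  4.7] z [-51.4 -36.9 -22.7]
side 329 yaw 15.044886 ends [ 561.5 -393.   142.4  540.8 -315.9  142.8  508.6 -196.3  143.4] at y-290 [ 533.8 -290.   143. ]
   cup rim 145 a [-2.9 13.1 27.1] q [-13.9  -0.9  13.1] z [-83.5 -78.3 -72.2]
   strap/hook 104 a [-26.8  -3.5  -0.2] q [-5.8 -1.7  4.2] z [-50.2 -32.  -20.4]
```

```bash
python3 -m crank '[[[0,0,-0.1],0],[[0,0,-0.15],0],[[0,0,-0.15],0],[[0,0,-0.15],0],[[0,0,-0.15],0],[[0,0,-0.15],0],[[0,0,-0.15],0],[[0,0,-0.1],0],[[0,0,0],0],[[0,0,0],0]]' && python3 rail.py
python3 - <<'E'
from h import *
a=snap("side")["image"][190:310,205:325];b=snap("scene")["image"][150:270,75:195]
cv2.imwrite("pics/v6.png",cv2.resize(np.hstack([a,b]),None,fx=3.3,fy=3.3,interpolation=cv2.INTER_CUBIC)[...,::-1])
E
```

```text
time_s: 22.5
eef_pos: [548.2, -287.0, 201.3]
eef_rot: [[-0.258, 0.966, 0.0], [0.966, 0.258, -0.0], [-0.0, 0.0, -1.0]]
force: [0.4, 1.0, -0.7]
grip_width: 0.15
gripper_force: 59.0
TCP [ 548.2 -287.   201.3] dipper yaw 14.95502075932056
wrist 2299 yaw 14.988541 ends [ 561.7 -386.   142.6  524.1 -245.4  142.5  509.6 -191.5  142.5] at y-290 [ 536.  -290.   142.5]
   cup rim 517 a [-0.5 14.8 28.3] q [-12.7  -1.9  14.6] z [-83.4 -77.4 -75.4]
   strap/hook 332 a [-25.7 -18.1   0.4] q [-0.8  2.6  6.7] z [-48.3 -30.3 -20.8]
scene 346 yaw 15.134065 ends [ 566.3 -391.5  143.3  540.  -294.   143.2  512.8 -193.4  143.1] at y-290 [ 538.9 -290.   143.2]
   cup rim 87 a [ 0.7 12.5 29.9] q [-13.7  -1.5  11.4] z [-82.9 -76.8 -71.3]
   strap/hook 51 a [-0.7  1.5  3.8] q [-6.3 -0.6  4.4] z [-51.5 -36.2 -22.7]
side 351 yaw 15.115698 ends [ 561.8 -392.4  142.4  540.6 -313.9  142.9  508.9 -196.5  143.6] at y-290 [ 534.2 -290.   143.1]
   cup rim 126 a [-3.  13.4 27.6] q [-13.6  -3.3  13.2] z [-83.3 -77.9 -73.4]
   strap/hook 97 a [-26.4  -3.6  -0.3] q [-6.6 -1.1  4.9] z [-50.8 -33.5 -21. ]
```

View pics/v6.png

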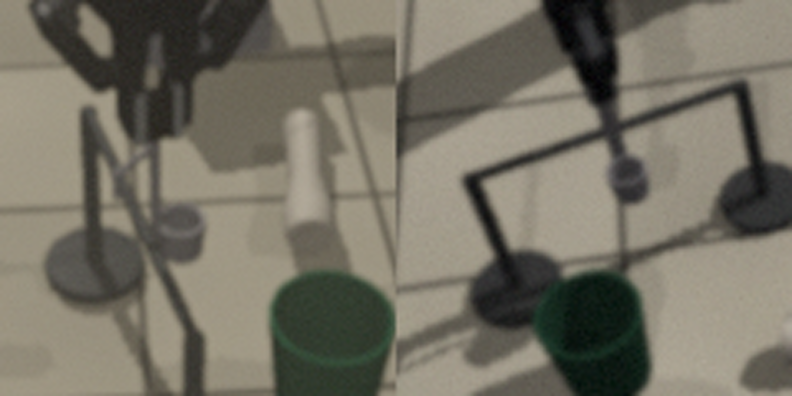

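The left (side) view shows the hook at (130,165) just above the bar, with the strap and cup on the far side. The right (scene) view shows the cup in front of the bar. Alignment is good, so I'll lower to just above contact.

```bash
python3 -m crank '[[[0,0,-0.06],0],[[0,0,-0.08],0],[[0,0,-0.08],0],[[0,0,-0.08],0],[[0,0,-0.08],0],[[0,0,-0.08],0],[[0,0,-0.06],0],[[0,0,-0.02],0],[[0,0,0],0],[[0,0,0],0]]' && python3 -m crank '[[[0,0,-0.01],0],[[0,0,0],0],[[0,0,-0.01],0],[[0,0,0],0],[[0,0,-0.01],0],[[0,0,0],0],[[0,0,-0.01],0],[[0,0,0],0],[[0,0,0],0],[[0,0,0],0]]'
```

```text
time_s: 23.75
eef_pos: [548.3, -287.0, 174.5]
eef_rot: [[-0.258, 0.966, 0.0], [0.966, 0.258, -0.0], [-0.0, 0.0, -1.0]]
force: [0.5, -0.3, -0.7]
grip_width: 0.152
gripper_force: 59.0
time_s: 24.75
eef_pos: [548.1, -286.9, 172.3]
eef_rot: [[-0.258, 0.966, -0.0], [0.966, 0.258, -0.0], [-0.0, -0.0, -1.0]]
force: [0.1, -0.3, -1.2]
grip_width: 0.152
gripper_force: 59.0
```

```bash
python3 -m crank '[[[0,0,-0.01],0],[[0,0,0],0],[[0,0,-0.01],0],[[0,0,0],0],[[0,0,0],0],[[0,0,0],0],[[0,0,0],0],[[0,0,0],0],[[0,0,0],0],[[0,0,0],0]]' ; python3 -m crank '[[[0,0,-0.01],0],[[0,0,0],0],[[0,0,-0.01],0],[[0,0,0],0],[[0,0,0],0],[[0,0,0],0],[[0,0,0],0],[[0,0,0],0],[[0,0,0],0],[[0,0,0],0]]'
```

```text
time_s: 25.75
eef_pos: [548.2, -287.0, 171.4]
eef_rot: [[-0.258, 0.966, 0.0], [0.966, 0.258, -0.0], [-0.0, 0.0, -1.0]]
force: [-0.2, 1.0, 1.0]
grip_width: 0.154
gripper_force: 59.1
time_s: 26.75
eef_pos: [548.4, -287.0, 171.0]
eef_rot: [[-0.258, 0.966, 0.001], [0.966, 0.258, -0.0], [-0.0, 0.0, -1.0]]
force: [-0.8, 0.6, 5.3]
grip_width: 0.146
gripper_force: 59.8
```

Contact came at the predicted height, with 5 N. Easing up slightly and opening in small steps.

```bash
Z='[[[0,0,0],0],[[0,0,0],0],[[0,0,0],0],[[0,0,0],0],[[0,0,0],0],[[0,0,0],0],[[0,0,0],0],[[0,0,0],0],[[0,0,0],0],[[0,0,0],0]]' >/dev/null; python3 -m crank '[[[0,0,0.01],0],[[0,0,0],0],[[0,0,0],0],[[0,0,0],0],[[0,0,0],0],[[0,0,0],0],[[0,0,0],0],[[0,0,0],0],[[0,0,0],0],[[0,0,0],0]]' 16 && python3 -m crank '[[[0,0,0],0],[[0,0,0],0],[[0,0,0],0],[[0,0,0],0],[[0,0,0],0],[[0,0,0],0],[[0,0,0],0],[[0,0,0],0],[[0,0,0],0],[[0,0,0],0]]' 20 && python3 -m crank '[[[0,0,0],0],[[0,0,0],0],[[0,0,0],0],[[0,0,0],0],[[0,0,0],0],[[0,0,0],0],[[0,0,0],0],[[0,0,0],0],[[0,0,0],0],[[0,0,0],0]]' 26 && python3 -m crank '[[[0,0,0],0],[[0,0,0],0],[[0,0,0],0],[[0,0,0],0],[[0,0,0],0],[[0,0,0],0],[[0,0,0],0],[[0,0,0],0],[[0,0,0],0],[[0,0,0],0]]' 33; python3 rail.py
python3 - <<'E'
from h import *
a=snap("side")["image"][190:310,205:325];b=snap("scene")["image"][150:270,75:195]
cv2.imwrite("pics/v7.png",cv2.resize(np.hstack([a,b]),None,fx=3.3,fy=3.3,interpolation=cv2.INTER_CUBIC)[...,::-1])
E
```

```text
time_s: 27.75
eef_pos: [548.1, -286.9, 170.8]
eef_rot: [[-0.258, 0.966, 0.0], [0.966, 0.258, 0.0], [0.0, 0.0, -1.0]]
force: [-0.5, -0.4, -0.8]
grip_width: 0.194
gripper_force: 0.4
time_s: 28.75
eef_pos: [548.1, -287.0, 170.8]
eef_rot: [[-0.258, 0.966, 0.0], [0.966, 0.258, -0.0], [-0.0, 0.0, -1.0]]
force: [-0.5, -0.2, 0.2]
grip_width: 0.234
gripper_force: 0.1
time_s: 29.75
eef_pos: [548.2, -287.0, 170.8]
eef_rot: [[-0.258, 0.966, 0.0], [0.966, 0.258, -0.0], [-0.0, 0.0, -1.0]]
force: [-0.1, -0.5, 0.6]
grip_width: 0.303
gripper_force: 0.0
time_s: 30.75
eef_pos: [548.1, -286.9, 170.8]
eef_rot: [[-0.258, 0.966, -0.0], [0.966, 0.258, 0.0], [0.0, -0.0, -1.0]]
force: [-0.3, 0.5, -0.4]
grip_width: 0.39
gripper_force: 0.0
TCP [ 548.1 -286.9  170.8] dipper yaw 14.953391409333447
wrist 3645 yaw 15.113045 ends [ 554.7 -359.4  142.6  526.4 -254.6  142.5  509.4 -191.6  142.5] at y-290 [ 535.9 -290.   142.5]
   cup rim 52 a [-22.6  -9.1  -3.7] q [-12.9  11.4  14.4] z [-83.9 -83.1 -81.8]
   strap/hook 1264 a [-32.8 -13.3  -6.3] q [-22.8   2.5  23.2] z [-39.9 -28.1 -21.9]
scene 301 yaw 14.984813 ends [ 565.4 -391.6  143.3  542.1 -304.6  143.3  512.3 -193.   143.3] at y-290 [ 538.2 -290.   143.3]
   cup rim 45 a [-19.4 -14.    7.9] q [-13.7  -0.1  12.1] z [-83.7 -80.7 -72.1]
   strap/hook 54 a [-14.6  -9.8  -6.5] q [-23.6  -4.2  23.7] z [-50.6 -28.3 -23.3]
side 260 yaw 14.736298 ends [ 561.2 -393.3  141.5  546.6 -337.6  142.9  531.3 -279.4  144.4] at y-290 [ 534.  -290.   144.2]
   cup rim 42 a [-23.4 -19.6  -6.8] q [-12.4  -3.5  12.9] z [-83.9 -81.  -70.7]
   strap/hook 134 a [-35.3 -14.9  -6.1] q [-23.   -1.1  12. ] z [-48.5 -27.6 -21.2]
```

View pics/v7.png

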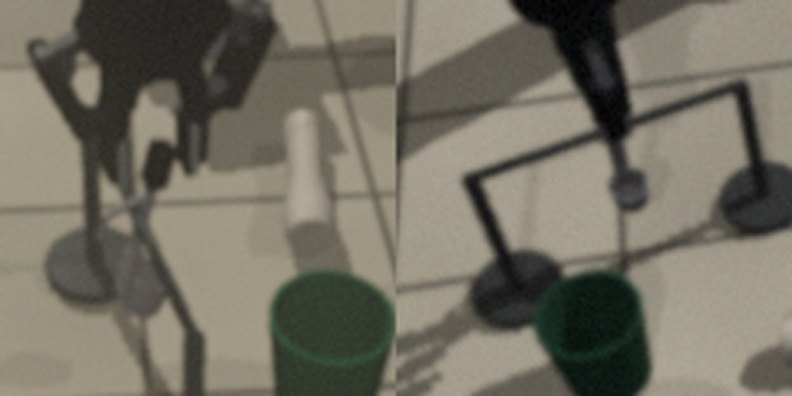

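The dipper hangs leaning with its cup under the bar. In the left view the grip is at (157,165), between the opened fingers. Opening wider, then rising straight up.

```bash
python3 -m crank '[[[0,0,0],0],[[0,0,0],0],[[0,0,0],0],[[0,0,0],0],[[0,0,0],0],[[0,0,0],0],[[0,0,0],0],[[0,0,0],0],[[0,0,0],0],[[0,0,0],0]]' 60 && python3 -m crank '[[[0,0,0.05],0],[[0,0,0.1],0],[[0,0,0.1],0],[[0,0,0.15],0],[[0,0,0.2],0],[[0,0,0.3],0],[[0,0,0.3],0],[[0,0,0.3],0],[[0,0,0.3],0],[[0,0,0.2],0]]' && python3 -m crank '[[[0,0,0],0],[[0,0,0],0],[[0,0,0],0],[[0,0,0],0],[[0,0,0],0],[[0,0,0],0],[[0,0,0],0],[[0,0,0],0],[[0,0,0],0],[[0,0,0],0]]'
python3 - <<'E'
from h import *
I=[]
for i in range(2):
    S=[snap("side"),snap("scene")]; I.append(S)
    for s in S: print([(np.round(f["location"],1),round(f["p"],2)) for f in robot.find_in(s,"dipper")[:1]])
a=I[1][0]["image"][190:310,205:325];b=I[1][1]["image"][150:270,75:195]
print(np.abs(I[0][0]["image"][190:310,205:325].astype(int)-a).max(-1).mean())
cv2.imwrite("pics/v8.png",cv2.resize(np.hstack([a,b]),None,fx=3.3,fy=3.3,interpolation=cv2.INTER_CUBIC)[...,::-1])
E
```

```text
time_s: 32.0
eef_pos: [548.1, -286.9, 170.8]
eef_rot: [[-0.258, 0.966, 0.0], [0.966, 0.258, -0.0], [-0.0, 0.0, -1.0]]
force: [-0.0, -0.2, 0.1]
grip_width: 0.699
gripper_force: 0.0
time_s: 33.0
eef_pos: [548.8, -287.3, 273.2]
eef_rot: [[-0.258, 0.966, 0.002], [0.966, 0.258, -0.001], [-0.002, 0.002, -1.0]]
force: [-0.4, -0.6, 0.6]
grip_width: 0.704
gripper_force: 0.0
time_s: 34.0
eef_pos: [548.1, -287.0, 270.8]
eef_rot: [[-0.258, 0.966, 0.0], [0.966, 0.258, -0.0], [-0.0, 0.0, -1.0]]
force: [0.0, 0.1, 0.7]
grip_width: 0.705
gripper_force: 0.0
[(array([ 538.2, -294. ,  114.2]), 0.69)]
[(array([ 544.3, -286.7,   87.9]), 0.7)]
[(array([ 541.1, -293.7,  113.2]), 0.8)]
[(array([ 542.8, -287.4,   90.9]), 0.74)]
2.2747916666666668
```

View pics/v8.png

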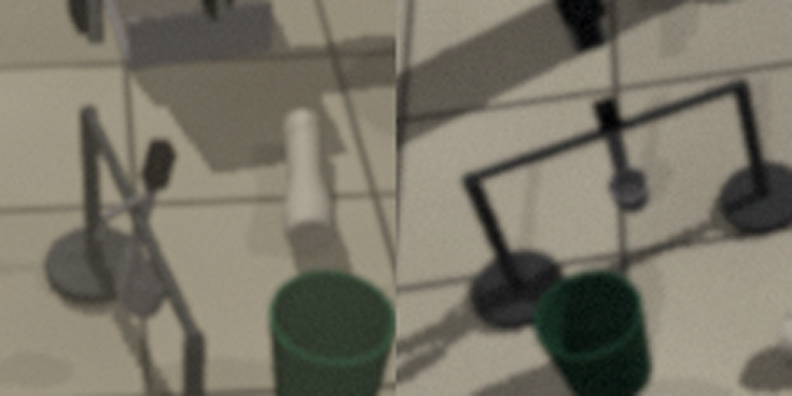

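The dipper hangs by its hook, with the grip at (157,165) in the left view and (607,115) in the right. It is still, and the gripper is clear above it. Letting any remaining swing settle, then handing in.

```bash
python3 -m crank '[[[0,0,0],0],[[0,0,0],0],[[0,0,0],0],[[0,0,0],0],[[0,0,0],0],[[0,0,0],0],[[0,0,0],0],[[0,0,0],0],[[0,0,0],0],[[0,0,0],0]]' >/dev/null; python3 -c "
from plant import robot; print(robot.close_job())"
```

```text
the job is handed in; nothing more can be done
None
```

I opened only the green-tab lid, and the dipper was hanging still by its hook on the rail with the gripper clear when I handed the job in at about 35 s; the hand-in returned no verdict.

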